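# Eject a sample beaker from the drying sleeve and nest it on the stack

### The job

The yellow sample beaker lying in the black drying sleeve is dry: press the sleeve's red spring ejector knob fully home to push the beaker partly out, and let the knob spring back. Then draw the beaker out, turn it mouth up and nest it fully and squarely into the top of the stack of yellow beakers on the steel stand. Work gently without ramming the sleeve or the stack, keep the stack standing on its stand and leave the other things on the bench where they are.

Things in the scene. Friction and masses are not known exactly. Their poses are not given: they have to be found in the camera images.
- sleeve: Black drying sleeve fixed to the bench; origin on the bench under its box's centre; own +x points out of the open mouth, -x to the ejector. Box 120 mm long (x -60 to 60), 78 wide, 88 high; channel 66 wide, 70 high, floor 12 mm above the bench, 18 mm slot in the roof. Spring clips inside the mouth hold the collar of the beaker.
- sleeve_mouth (a point): Floor edge of the sleeve's mouth: 60 mm along +x from the sleeve's origin, 12 mm above the bench, on the centre line. From here a steel tongue 30 mm wide, level with the channel floor, reaches 87 mm further along +x and carries the ejected beaker.
- ejector (a joint): Spring ejector, slides along the sleeve's +x: 0 at rest (m), 0.080 at its end stop. About 3 N to start, 9 N at the stop, up to 10 N more while the collar passes the clips; springs back when let go. Pressed home it leaves the beaker's base about 34 mm beyond the sleeve's origin along +x, the whole collar outside the mouth.
- knob_face (a point): Centre of the outer (-x) face of the red ejector knob, a disc 44 mm in diameter and 14 mm thick standing across the sleeve's x axis on a 10 mm steel rod; at rest 164 mm behind the sleeve's origin and 45 mm above the bench.
- beaker: Yellow plastic beaker lying in the sleeve, wholly under the roof (mouth 10 to 15 mm inside), mouth outwards, resting level on its collar. 92 mm tall, about 100 g, origin at the centre of its closed base, z along it to the mouth. Upper 48 mm: collar 60 mm outside, 55 inside diameter; 48 mm deep; lower 44 mm: closed, 52 mm outside, 45 at the chamfered base.
- stack_top: Upper of the two upright nested yellow beakers; the beaker goes into this one. Same shape and axes, origin at its base centre, rim 92 mm above it. Nested fully, the lower part of a beaker fills the collar of the one below, its collar's lower step rests on that rim, and its origin is 48 mm above the other's origin.
- stack_low: Lower yellow beaker of the stack, loose, upright in the stand; same shape as the others, origin at the centre of its base.
- stand: Round steel stand fixed to the bench, 90 mm in diameter, 6 mm thick, with a black lip 62 mm in diameter and 12 mm high round the lower beaker; origin under its centre.
- slide_tray: Bystander: blue slide tray 100 x 80 x 22 mm, origin under its centre.
- objective: Bystander: steel microscope objective standing upright, 42 mm in diameter, 58 mm tall, origin under its centre.
- oil_bottle: Bystander: small amber bottle 36 mm in diameter, 65 mm tall, origin under its centre.

How it is judged (in metres and radians):
On the way, in this order (a step that is already met when the one before it is completed fails the run):
1. the ejector knob is pressed home (at least 74 of 80 mm) and the beaker's base has come at least 20 mm beyond the sleeve's origin (value of joint ejector above 0.074 m and x of beaker in the frame of sleeve above 0.02 m), for 0.1 s.
2. the knob has sprung back and the beaker is lifted, its base more than 90 mm above the bench (value of joint ejector below 0.01 m and height (world z) of beaker above 0.09 m), for 0.1 s.
At the end, for the whole second after the job is handed in: Beaker mouth up and at rest in the top beaker: base 45 to 51.5 mm above that one's base, within 5 mm sideways, 0.08 rad of upright; the stack's two beakers still nested, upright (0.08 rad) and within 8 mm of the stand's centre; ejector sprung back to within 10 mm of rest (z of beaker in the frame of stack_top between 0.045 and 0.0515 m and horizontal distance between beaker and stack_top below 0.005 m and angle between each of beaker, stack_low's own z axis and vertical below 0.08 rad and z of stack_top in the frame of stack_low below 0.0515 m and horizontal distance between stack_top and stack_low below 0.005 m and horizontal distance between stack_low and stand below 0.008 m and linear speed of beaker below 0.02 m/s and value of joint ejector below 0.01 m); the robot touches nothing.
It fails at once if the sleeve or its ejector is rammed with more than 45 N (contact force between any of the arm, the fingers and sleeve above 45 N).
It fails at once if the stack is pressed by the beaker with more than 45 N (contact force between beaker and stack_top above 45 N).
It fails at once if the stack is knocked over (tilted by more than 0.3 rad) (angle between any of stack_top, stack_low's own z axis and vertical above 0.3 rad).
It fails at once if a bystander is moved more than 25 mm (distance of any of slide_tray, objective, oil_bottle from where it was at the start of the episode above 0.025 m).
It also fails if it takes over 67 s, if anything falls off the work surface, if the arm or the gripper's body presses on something with over 40 N, if the wrist force passes 120 N, or if a joint passes its speed limit or range.

### The arm

A 6-joint arm with a two-finger parallel gripper is mounted at the origin on the work surface. World frame = base frame: x ahead of the robot, y to its left, z up, the work surface at z = 0. Lengths are in mm, angles in rad, forces in N, time in s.
With the tool pointing down it reaches from about 350 to 975 mm from the base axis. Payload 7.1 kg.
Tool frame: the origin (TCP) lies on the front face of the gripper's body, between the roots of the fingers; the fingertips stand 80 mm ahead of it and the grasp point (between the pads) lies 61 mm ahead of it (env.tips_ahead is the distance from the TCP to the fingertips, in mm); z points along the fingers, y is the line along which they close (so a half turn about z gives the same grasp; the last joint's range is limited). The gripper opens to 88 mm and grips with 3 to 60 N. Pads are 20 mm wide; open, the fingers measure 115 mm over their backs; the gripper's body (75 mm by 178 mm) begins 61 mm behind the grasp point.
Start: joints at [-1.359, 0.423, 1.63, -0, 1.089, -0.019], TCP at [142.992, -608.407, 302.675] pointing down, gripper open.
Joint ranges: [-3, 3], [-0.9, 2.11], [0.09, 2.58], [-1.31, 4.45], [0.11, 2.69], [-2.54, 2.54]. Speed limits (rad/s): [2.39, 2.39, 3.01, 3.14, 3.14, 3.14].

### API

Orientations are given as a unit quaternion [x, y, z, w].
In Python, from station import env, set_gripper, viewer, workorder gives the robot as it stands. Calls block until the motion is done:
- env.reach(position, orientation): joint-space move of the TCP to a pose.
- env.move_l(position, rot=None, rate=150, f_stop=None): straight line of the TCP; rot=None keeps the orientation; rate is the mean speed in mm/s. With f_stop (N) it stops when the force on the tool has changed by that much, and returns True; else False.
- env.move_joints(angles): joint-space move.
- set_gripper(opening): finger opening in mm; the grip force is fixed at half the most; returns when the fingers have stopped.
- env.hold(seconds).
- env.ik(position, orientation): joint angles nearest the present ones, or None.
- env.read_state(): the state.
- viewer.camera(name): name is "scene" or "side" or "wrist"; returns the picture (400x640x3 uint8, blue, green, red); there is no depth.
- viewer.camera_params(name): a dict with "fx", "fy", "cx", "cy" (pixels), "pose" (4x4, takes a point from camera to world coordinates); the wrist camera has in their place "tool_from_camera" (4x4, takes a point from camera to tool coordinates, whose origin is the TCP and whose axes are the flange's). Camera axes: x right, y up, looking along -z (the intrinsics and any distortion apply to the point x, -y, -z); pixel columns grow to the right and rows downward; lengths in mm; the calibration is good to about 2 mm. The wrist camera is an equidistant fisheye: a pixel r from the principal point sees the ray r / f radians off the axis. A picture is of the moment at which its call begins: read the wrist's pose just before it. camera_params takes no time and is no camera call.
A pose or a line that the arm cannot do raises env.IKError and nothing moves.
- workorder.sign_off(): hands the job in; it is judged then, once.
The state is a dict: "time_s": time; "qpos": joint angles; "dq": joint speeds; "tau": joint torques, N m; "tool_pos": TCP position; "orientation": TCP orientation; "force": force on the tool from outside, world axes, zero at the start; "wrist_torque": the same for the moment, N m; "width": finger opening in mm; "grip_force": force on a finger pad.
Only numpy, scipy, OpenCV 4.12 (cv2) and the standard library are available. Lean on these libraries where they do the work, as an engineer would, in place of code of your own. Each camera call takes 0.05 s, during which the arm holds its last target. There are 200 camera calls.

## Working session

There is one attempt and no reset: what is moved stays moved. The work goes in short steps, each a Python script; the robot and the scene stay as the last script left them, time stands still between calls to the robot, and variables do not carry over. Pictures are saved under pics/ and viewed, at most 10 in all, crops included, and the job is handed in when it is done.

```bash
ls; mkdir -p pics
python3 - <<'E'
from station import env,viewer
import cv2,numpy as np
for n in ("scene","side","wrist"):
    cv2.imwrite(f"pics/{n}0.png",viewer.camera(n))
    p=viewer.camera_params(n); print(n,{k:np.round(v,3).tolist() for k,v in p.items()})
s=env.read_state();print(s["time_s"],s["tool_pos"],s["orientation"])
E
```

```text
pics
scene {'fx': 434.806, 'fy': 434.806, 'cx': 319.781, 'cy': 201.911, 'pose': [[0.386, -0.724, 0.572, 1069.854], [0.922, 0.312, -0.228, -188.27], [-0.014, 0.615, 0.788, 792.019], [0.0, 0.0, 0.0, 1.0]]}
side {'fx': 455.393, 'fy': 455.393, 'cx': 317.358, 'cy': 199.955, 'pose': [[-0.965, 0.122, -0.23, 339.602], [-0.259, -0.531, 0.806, 774.488], [-0.024, 0.838, 0.545, 594.899], [0.0, 0.0, 0.0, 1.0]]}
wrist {'fx': 309.707, 'fy': 309.707, 'cx': 317.428, 'cy': 202.019, 'tool_from_camera': [[-0.0, 0.954, 0.299, 81.981], [1.0, 0.0, 0.001, -0.529], [0.001, 0.299, -0.954, -81.513], [0.0, 0.0, 0.0, 1.0]]}
0.15 [ 142.91204527 -608.12991112  302.10766803] [ 9.93351187e-01  1.15122159e-01 -7.01167457e-05 -5.49376849e-04]
```

View pics/scene0.png

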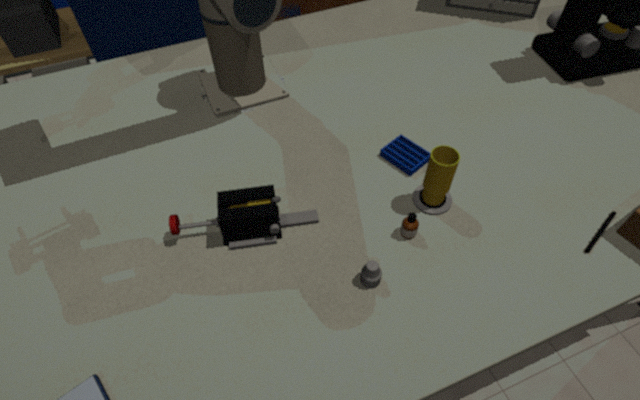

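View pics/side0.png

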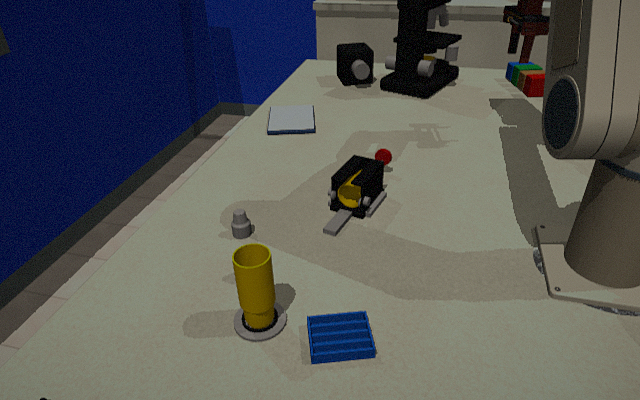

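The scene view shows the knob at (174,225), sleeve at (250,215), tongue end at (318,216), stack rim at (444,156) and bottle at (410,228). The side view shows the knob at (384,157), tongue end at (333,228), rim at (253,254) and tray at (340,335).

```bash
cat > h.py <<'E'
from station import env,set_gripper,viewer,workorder
import numpy as np,cv2
from scipy.spatial.transform import Rotation as R
from scipy.optimize import least_squares
def cam(n,st=None):
    p=viewer.camera_params(n)
    if n=="wrist":
        T=np.eye(4);T[:3,:3]=R.from_quat(st["orientation"]).as_matrix();T[:3,3]=st["tool_pos"]
        p["pose"]=T@p["tool_from_camera"];p["fish"]=True
    return p
def ray(p,uv):
    x,y=(uv[0]-p["cx"])/p["fx"],(uv[1]-p["cy"])/p["fy"]
    if p.get("fish"):
        r=np.hypot(x,y);s=np.sin(r)/max(r,1e-9);d=np.array([x*s,-y*s,-np.cos(r)])
    else: d=np.array([x,-y,-1.])
    d=p["pose"][:3,:3]@d;return p["pose"][:3,3],d/np.linalg.norm(d)
def proj(p,X):
    c=p["pose"][:3,:3].T@(np.asarray(X,float)-p["pose"][:3,3]);x,y,z=c[0],-c[1],-c[2]
    if p.get("fish"):
        r=np.hypot(x,y);th=np.arctan2(r,z);k=th/max(r,1e-9)
    else:k=1/z
    return np.array([p["cx"]+p["fx"]*x*k,p["cy"]+p["fy"]*y*k])
def tri(obs):
    A=np.zeros((3,3));b=np.zeros(3);rs=[ray(*o) for o in obs]
    for o,d in rs:
        M=np.eye(3)-np.outer(d,d);A+=M;b+=M@o
    X=np.linalg.solve(A,b);return X,[np.linalg.norm(np.cross(X-o,d)) for o,d in rs]
def onplane(p,uv,z):
    o,d=ray(p,uv);return o+d*(z-o[2])/d[2]
def red(im):
    h=cv2.cvtColor(im,cv2.COLOR_BGR2HSV);m=((h[...,0]<8)|(h[...,0]>172))&(h[...,1]>150)&(h[...,2]>60)
    return m.astype(np.uint8)
def yel(im):
    h=cv2.cvtColor(im,cv2.COLOR_BGR2HSV);return ((h[...,0]>18)&(h[...,0]<34)&(h[...,1]>130)&(h[...,2]>50)).astype(np.uint8)
E
python3 - <<'E'
from h import *
S,D=cam("scene"),cam("side")
for n,a,b in [("knob",(174,225),(384,157)),("tip",(318,216),(329,232)),("rim",(444,156),(253,254)),("bottle cap",(411,216),(235,215)),("obj",(371,264),(240,213))]:
    X,e=tri([(S,a),(D,b)]);print(n,X.round(1),np.round(e,1))
print("bottle",onplane(S,(409,234),5),"obj",onplane(S,(371,280),5),onplane(D,(242,234),5),"tray",onplane(S,(405,155),22),onplane(D,(340,335),22))
E
```

```text
knob [ 458.8 -279.2   41.4] [1.1 1.1]
tip [532.8  19.2   5.4] [1.4 1.4]
rim [588.7 278.2 143.9] [1.5 1.5]
bottle cap [678.5 152.5 117.2] [2.5 2.5]
obj [714.2  57.5  53.4] [0.5 0.5]
bottle [656.37221866 182.34327266   5.        ] obj [723.18997947  56.69801793   5.        ] [712.14379832  66.80698987   5.        ] tray [459.2077149  281.60832057  22.        ] [445.07715637 297.33700992  22.        ]
```

```bash
cat >> h.py <<'E'
def down(a): 
    c,s=np.cos(a),np.sin(a);return R.from_matrix(np.array([[c,s,0],[s,-c,0],[0,0,-1.]]))
E
python3 - <<'E'
from h import *
import pickle
V=[]
for pos,a,t in [((430,-140,290),-.3,(498,-130,40)),((570,-100,290),-.2,(498,-130,40)),((540,200,330),.4,(588,278,120)),((640,330,330),.4,(588,278,120))]:
    env.reach(pos,down(a).as_quat()); env.hold(.3)
    st=env.read_state();im=viewer.camera("wrist");p=cam("wrist",st)
    u,v=proj(p,t);u0=int(np.clip(u-200,0,240));v0=int(np.clip(v-150,0,100))
    print(len(V),st["tool_pos"].round(1),(u,v),"crop",u0,v0);V.append((im,p,u0,v0))
    cv2.imwrite(f"pics/w{len(V)}.png",im)
pickle.dump(V,open("V.pkl","wb"))
c=[im[v:v+300,u:u+400] for im,p,u,v in V]
cv2.imwrite("pics/mos.png",np.vstack([np.hstack(c[:2]),np.hstack(c[2:])]))
for im,p,u,v in V[:2]:
    k=cv2.connectedComponentsWithStats(red(im));print(k[2].tolist(),k[3].tolist())
print(env.read_state()["time_s"])
E
```

```text
0 [ 430.  -140.3  290. ] (np.float64(289.5839123629727), np.float64(126.53792625706821)) crop 89 0
1 [ 569.2 -100.5  290.3] (np.float64(354.60863487982067), np.float64(235.84353397107148)) crop 154 85
2 [540.3 199.1 329.9] (np.float64(260.61316695018036), np.float64(116.8259177254461)) crop 60 0
3 [639.8 329.  330.6] (np.float64(343.669320916912), np.float64(254.49245910611128)) crop 143 100
[[0, 0, 640, 400, 255271], [418, 104, 24, 39, 728], [34, 312, 1, 1, 1]] [[319.1857516129917, 199.71903976558247], [430.0824175824176, 122.53983516483517], [34.0, 312.0]]
[[0, 0, 640, 400, 255727], [469, 224, 15, 33, 268], [34, 312, 1, 1, 1], [639, 325, 1, 2, 2], [639, 328, 1, 2, 2]] [[319.3309701361217, 199.45472320091346], [477.0858208955224, 240.38059701492537], [34.0, 312.0], [639.0, 325.5], [639.0, 328.5]]
6.0333
```

View pics/mos.png

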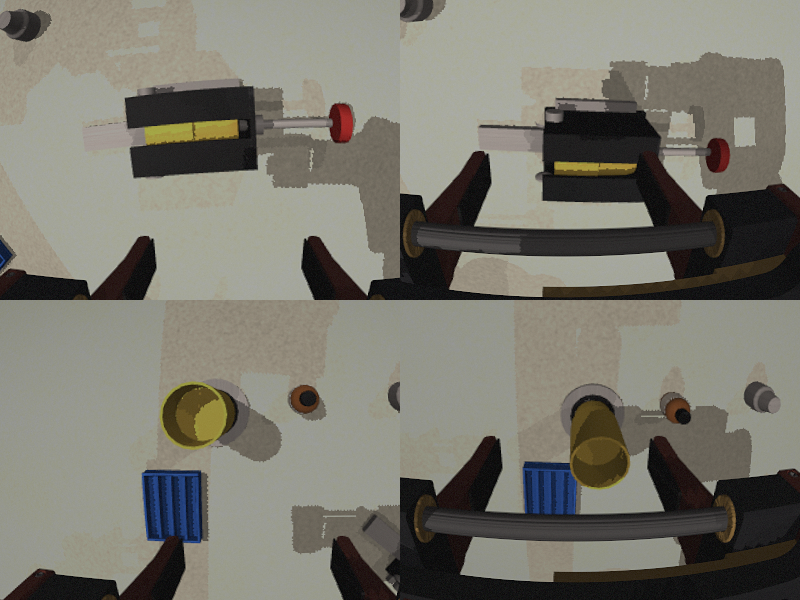

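The mosaic crops show:
- **View 1:** tongue end at (85,138), roof corners at (126,97), (134,178), (252,87) and (257,169), and the knob at (341,122).
- **View 2:** tongue end at (78,137) in its crop.
- **View 3:** the rim spans x 160–~230 and y 81–148 in its crop.
- **View 4:** the rim spans x 171–230 with its bottom at y 188.

Next I'll fit the poses and overlay them.

Run:
```python
from h import *
import pickle
V=pickle.load(open("V.pkl","rb"));P=[v[1] for v in V];S,D=cam("scene"),cam("side")
o=lambda i,x,y:(P[i],(x+V[i][2],y+V[i][3]))
print("tip",tri([o(0,85,138),o(1,78,137)]),tri([o(0,85,138),o(1,78,137),(S,(318,216)),(D,(329,232))])[0])
# knob centre blob incl scene/side
ms=[]
for n,(u,v) in (("scene",(174,225)),("side",(384,157))):
    k=cv2.connectedComponentsWithStats(red(cv2.imread(f"pics/{n}0.png")));i=1+np.argmin(np.hypot(*(k[3][1:]-[u,v]).T));ms.append(tuple(k[3][i]));print(n,k[3][i],k[2][i])
kb=[(P[0],(430.1,122.5)),(P[1],(477.1,240.4)),(S,ms[0]),(D,ms[1])]
print("knob",tri(kb[:2]),tri(kb))
rc=[onplane(*o(0,*q),88) for q in [(126,97),(134,178),(252,87),(257,169)]]
print("roof",np.round(rc,1).tolist(),"ctr",np.mean(rc,0),"yaw",[np.degrees(np.arctan2(*(rc[i]-rc[i+2])[[1,0]])) for i in (0,1)])
th=np.linspace(0,2*np.pi,181)
ring=lambda c,p:np.array([proj(p,[c[0]+30*np.cos(t),c[1]+30*np.sin(t),c[2]]) for t in th])
def res(c):
    a=ring(c,P[2])-[V[2][2],V[2][3]];b=ring(c,P[3])-[V[3][2],V[3][3]]
    return [a[:,0].min()-160,a[:,1].min()-81,a[:,1].max()-148,b[:,0].min()-171,b[:,0].max()-230.5,b[:,1].max()-188.5]
f=least_squares(res,[588,278,144]);print("rim",f.x,f.fun.round(1))
big=[]
for i in (2,3):
    im=V[i][0].copy()
    for sc,col in ((f.x,(255,0,255)),):
        pts=ring(sc,P[i]);cr=cv2.resize(im[V[i][3]:V[i][3]+300,V[i][2]+100:V[i][2]+300],None,fx=2,fy=2,interpolation=0)
        cv2.polylines(cr,[((pts-[V[i][2]+100,V[i][3]])*2+.5).astype(int)],True,col,1)
    big.append(cr)
cv2.imwrite("pics/ov.png",np.hstack(big))
# stand centre & tray/bottle
print("stand",tri([o(2,217,113),o(3,191,112)]))
```

```text
tip (array([533.12256614,  19.39778572,   6.29883165]), [np.float64(1.3190544872166234), np.float64(1.3190544872166035)]) [532.93742015  19.47963315   5.66482617]
scene [172.81632653 223.2244898 ] [170 215   7  17  98]
side [383.         155.49425287] [375 149  16  16 174]
knob (array([ 462.9313126 , -277.59615388,   54.35913025]), [np.float64(2.8765597907970384), np.float64(2.8765597907970246)]) (array([ 460.60609941, -279.66573548,   47.71965434]), [np.float64(2.4992583597829885), np.float64(3.854774214343859), np.float64(0.7920000020252618), np.float64(1.4869194996144373)])
roof [[549.3, -77.1, 88.0], [473.5, -57.8, 88.0], [520.3, -190.2, 88.0], [446.2, -173.0, 88.0]] ctr [ 497.32593491 -124.51538699   88.        ] yaw [np.float64(75.60477309079174), np.float64(76.6371685972958)]
rim [589.80664228 280.84219256 143.98826682] [ 0.5 -0.6  0.7 -0.8  0.3 -0.1]
stand (array([587.58594149, 280.82573619, -15.90959294]), [np.float64(0.8738104190808347), np.float64(0.8738104190807375)])
```

View pics/ov.png

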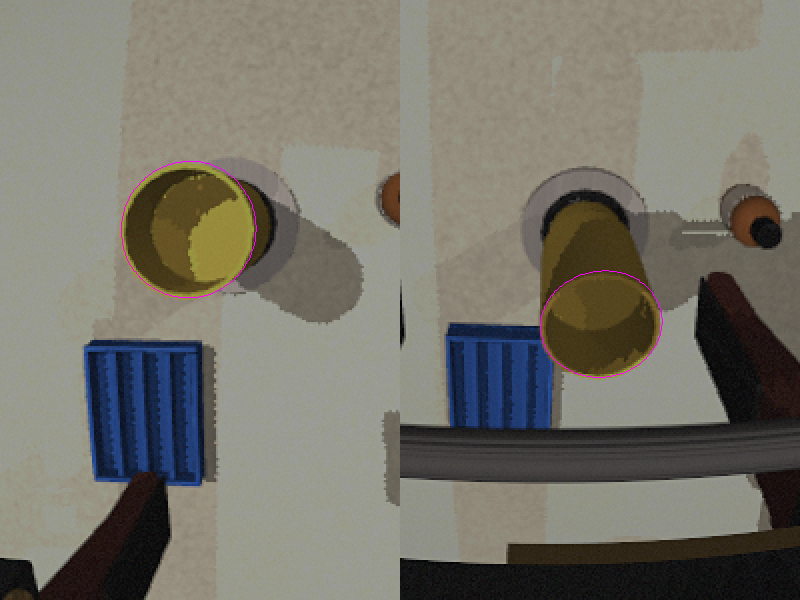

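The magenta rings sit on the rim outlines in both views, which gives rim (589.8, 280.8), z about 146. The sleeve origin is about (498, -125) with yaw 76.3°. I'll press the ejector now and check IK for the later poses.

```bash
cat >> h.py <<'E'
YAW=np.radians(76.3);U=np.array([np.cos(YAW),np.sin(YAW),0]);O=np.array([497.9,-125,0]);RIM=np.array([589.8,280.8,146.])
UP=np.array([0,0,1.])
def sl(x,z,y=0): return O+x*U+y*np.cross(UP,U)+z*UP
def ori(z,x):
    return R.from_matrix(np.stack([x,np.cross(z,x),z],1))
def grasp(t,s):   # tool z = down, tilted t towards -u ; s=+-1 tool x sign
    z=-UP*np.cos(t)-U*np.sin(t);x=s*(U*np.cos(t)-UP*np.sin(t));return ori(z,x)
def place(t,s,h): # beaker upright; tool heading h, pointing t below horizontal
    w=np.array([np.cos(h),np.sin(h),0]);z=w*np.cos(t)-UP*np.sin(t);x=s*(UP*np.cos(t)+w*np.sin(t));return ori(z,x)
def tcp(g,r): return np.asarray(g)-61*r.as_matrix()[:,2]
E
python3 - <<'E'
from h import *
for s in (1,-1):
    for t in np.radians([0,15,30,45]):
        r=grasp(t,s);g=env.ik(tcp(sl(102,42),r),r.as_quat())
        print(s,round(np.degrees(t)),"G",None if g is None else np.round(g,2))
        for h in np.radians([0,25,50,76]):
            r=place(t,s,h);a=[env.ik(tcp(RIM+UP*z,r),r.as_quat()) for z in (24,100)]
            print("   P",round(np.degrees(h)),[None if q is None else np.round(q,2).tolist() for q in a])
r=[down(YAW),down(YAW+np.pi)]
ok=[q for q in r if all(env.ik(sl(x,113),q.as_quat()) is not None for x in (-230,-90))];print("press opts",len(ok))
q=min(ok,key=lambda q:np.abs(np.array(env.ik(sl(-215,220),q.as_quat()))-env.read_state()["qpos"]).max())
set_gripper(0)
env.reach(sl(-215,220),q.as_quat()); env.move_l(sl(-215,113))
f0=env.read_state()["force"]
print("early",env.move_l(sl(-180,113),rate=60,f_stop=15))
for x,rt in ((-110,40),(-84,20)):
    hit=env.move_l(sl(x,113),rate=rt,f_stop=29);st=env.read_state()
    print(hit,((st["tool_pos"]-O)@U).round(1),(st["force"]-f0).round(1),st["time_s"])
    if hit:break
env.hold(.3)
cv2.imwrite("pics/press.png",np.hstack([cv2.resize(viewer.camera("side")[120:270,280:430],None,fx=2.6,fy=2.6),cv2.resize(viewer.camera("scene")[150:300,160:310],None,fx=2.6,fy=2.6)]))
E
```

```text
1 0 G [-0.07  0.6   1.95 -0.    0.59  0.17]
   P 0 [[0.72, 0.91, 2.14, 3.87, 1.5, -1.63], [0.72, 0.72, 2.18, 3.88, 1.39, -1.73]]
   P 25 [[0.42, 0.92, 2.24, 3.12, 1.59, -1.57], [0.42, 0.72, 2.28, 3.12, 1.43, -1.57]]
   P 50 [[0.11, 0.91, 2.15, 2.38, 1.51, -1.51], [0.11, 0.72, 2.19, 2.37, 1.4, -1.41]]
   P 76 [[-0.03, 0.92, 1.92, 1.78, 1.5, -1.27], [-0.03, 0.76, 1.95, 1.77, 1.48, -1.15]]
1 15 G [ 0.07  0.63  1.91 -0.39  0.72  0.61]
   P 0 [[0.71, 0.72, 2.17, 3.91, 1.12, -1.75], [0.71, 0.54, 2.18, 3.98, 1.0, -1.89]]
   P 25 [[0.42, 0.72, 2.26, 3.12, 1.15, -1.57], [0.42, 0.51, 2.27, 3.12, 0.95, -1.56]]
   P 50 [[0.13, 0.72, 2.17, 2.34, 1.13, -1.39], [0.13, 0.54, 2.19, 2.27, 1.02, -1.24]]
   P 76 [[-0.01, 0.77, 1.95, 1.68, 1.23, -1.13], [-0.01, 0.62, 1.96, 1.63, 1.22, -0.98]]
1 30 G [ 0.18  0.71  1.85 -0.61  0.92  0.88]
   P 0 [[0.67, 0.57, 2.13, 4.07, 0.73, -1.97], [0.67, 0.4, 2.12, 4.26, 0.64, -2.22]]
   P 25 [[0.42, 0.54, 2.21, 3.12, 0.66, -1.56], [0.42, 0.36, 2.2, 3.11, 0.47, -1.55]]
   P 50 [[0.18, 0.57, 2.14, 2.18, 0.75, -1.16], [0.18, 0.4, 2.12, 1.99, 0.66, -0.91]]
   P 76 [[0.05,
[... 1063 characters left out ...]
0.62, 1.96, 1.63, 1.22, 2.16]]
-1 30 G [ 0.18  0.71  1.85 -0.61  0.92 -2.26]
   P 0 [[0.67, 0.57, 2.13, 4.07, 0.73, 1.17], [0.67, 0.4, 2.12, 4.26, 0.64, 0.92]]
   P 25 [[0.42, 0.54, 2.21, 3.12, 0.66, 1.58], [0.42, 0.36, 2.2, 3.11, 0.47, 1.59]]
   P 50 [[0.18, 0.57, 2.14, 2.18, 0.75, 1.98], [0.18, 0.4, 2.12, 1.99, 0.66, 2.23]]
   P 76 [[0.05, 0.64, 1.94, 1.5, 0.98, 2.24], [0.05, 0.5, 1.92, 1.4, 1.0, 2.42]]
-1 45 G [ 0.28  0.81  1.78 -0.74  1.14 -2.1 ]
   P 0 [None, None]
   P 25 [[0.42, 0.44, 2.11, 3.09, 0.19, 1.61], None]
   P 50 [[0.24, 0.47, 2.05, 1.69, 0.44, 2.53], None]
   P 76 [None, None]
press opts 1
early False
False -110.8 [-3.9 -8.4 -2.9] 13.3583
True -94.8 [-2.9 -7.6  1.3] 14.2667
```

View pics/press.png

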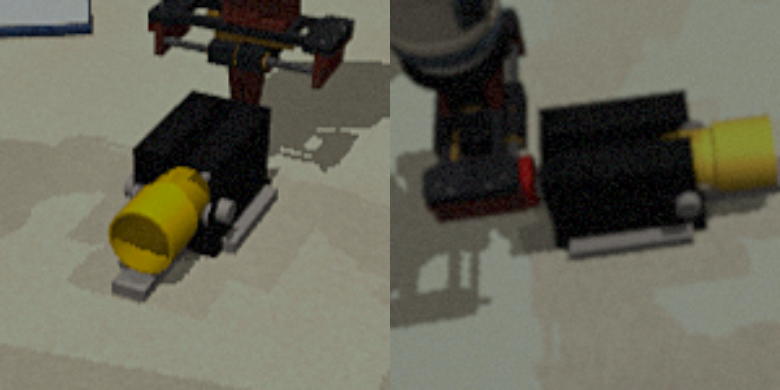

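The picture shows the whole collar outside the mouth and the knob close to the sleeve. A gentle nudge will confirm whether it is at the end stop.

Run:
```python
from h import *
def show(k):
    st=env.read_state();print(k,((st["tool_pos"]-O)@U).round(2),st["force"].round(1),st["time_s"])
show("now");print(env.move_l(sl(-88,113),rate=10,f_stop=16));show("nudge");env.hold(.3);show("held")
```

```text
now -94.97 [-3.  -6.9  2.2] 14.6667
True
nudge -94.78 [-2.8 -7.7  2.2] 15.0333
held -95.1 [-3.7 -7.7  2.8] 15.3333
```

The nudge stopped at the same spot, so the knob is home. Now I'll retreat, grasp, draw the beaker out and lift it.

```bash
cat >> h.py <<'E'
T=np.radians(30)
def say(k):
    st=env.read_state();print(k,st["tool_pos"].round(1),st["force"].round(1),"w",round(st["width"],1),round(st["grip_force"],1),"t",st["time_s"])
E
python3 - <<'E'
from h import *
env.move_l(sl(-215,113),rate=150);env.move_l(sl(-215,200),rate=200)
r=grasp(T,1);zt=r.as_matrix()[:,2];g=tcp(sl(104,42),r)
env.reach(sl(-100,330),env.read_state()["orientation"]);set_gripper(88)
env.reach(g-130*zt,r.as_quat());say("pre")
print(env.move_l(g,rate=90,f_stop=12));say("at")
cv2.imwrite("pics/g.png",np.hstack([cv2.resize(viewer.camera("side")[120:270,280:430],None,fx=2.6,fy=2.6),cv2.resize(viewer.camera("scene")[150:300,160:310],None,fx=2.6,fy=2.6)]))
set_gripper(40);say("gripped")
E
```

```text
pre [545.3  68.2 207.7] [-0.4  0.6  0.7] w 87.5 0.0 t 20.0917
False
at [530.1   5.9  95.2] [-0.8  1.  -0.1] w 87.7 0.0 t 21.6833
gripped [529.8   5.7  94.9] [ 0.8 -1.2  1.6] w 60.1 30.0 t 22.3333
```

View pics/g.png

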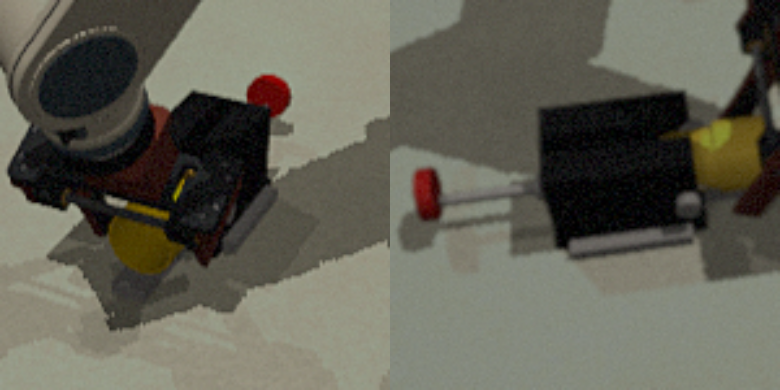

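The fingers straddle the collar and the knob has sprung back; the grip width of 60.1 matches the collar diameter. Next I'll draw out, lift and turn.

Run:
```python
from h import *
p=env.read_state()["tool_pos"]
env.move_l(p+[0,0,3],rate=15);print(env.move_l(p+3*UP+75*U,rate=60,f_stop=20));say("drawn")
env.move_l(p+200*UP+75*U,rate=150);env.hold(.15)
r=place(T,1,YAW)
env.reach(tcp(RIM+[0,0,200],r),r.as_quat())
env.move_l(tcp(RIM+[0,0,26+75],r),rate=120);env.hold(.4);say("preplace")
for n in("scene","side","wrist"):cv2.imwrite(f"pics/pp_{n}.png",viewer.camera(n))
a=cv2.imread("pics/pp_scene.png")[60:220,370:520];b=cv2.imread("pics/pp_side.png")[130:350,160:310]
b=cv2.resize(b,None,fx=2.7,fy=2.7);a=cv2.resize(a,None,fx=2.6,fy=2.6);c=np.zeros((594,795,3),np.uint8);c[:b.shape[0],:405]=b[:594];c[:a.shape[0],405:]=a[:594];cv2.imwrite("pics/pp.png",c)
```

```text
False
drawn [547.4  78.2  97.9] [-0.1  0.3 -0.8] w 59.8 30.0 t 24.0833
preplace [577.3 229.5 277.8] [ 0.2  0.1 -1.5] w 59.8 30.0 t 28.6
```

View pics/pp.png

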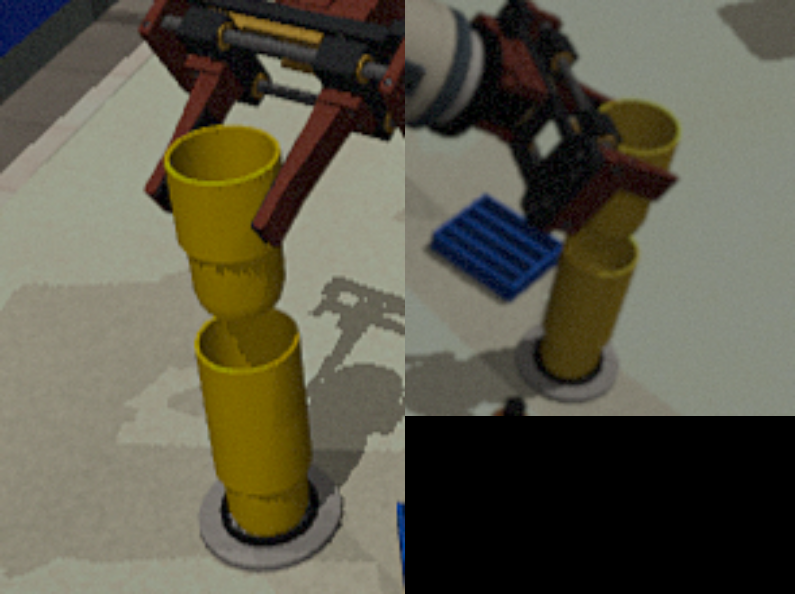

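The beaker is mouth up above the stack. In the mosaic, the held rim in the side panel spans x 165–281 and y 125–186, with its right edge at 680 and top at 100 in the scene panel. The stack rim spans x 195–301 with its bottom at 369 in the side panel, and x 565–638 with its bottom at 278 in the scene panel. I'll fit both rims for the relative offset.

Run:
```python
from h import *
S,D=cam("scene"),cam("side")
th=np.linspace(0,2*np.pi,361)
def ext(c,p,r):
    a=np.array([proj(p,[c[0]+r*np.cos(t),c[1]+r*np.sin(t),c[2]]) for t in th])
    return dict(L=a[:,0].min(),R=a[:,0].max(),T=a[:,1].min(),B=a[:,1].max())
d=lambda k,v:v/2.7+(160 if k in"LR" else 130)
s=lambda k,v:(v-405)/2.6+370 if k in"LR" else v/2.6+60
def fit(od,os,x0,r=30):
    def res(c):
        e,f=ext(c,D,r),ext(c,S,r)
        return [e[k]-d(k,v) for k,v in od.items()]+[f[k]-s(k,v) for k,v in os.items()]
    f=least_squares(res,x0,x_scale=10,diff_step=1e-4);print(f.x.round(2),f.fun.round(2));return f.x
h=fit(dict(L=165,R=281.5,T=125,B=187),dict(R=680,T=100),RIM+[0,0,123])
k=fit(dict(L=195,R=301.5,T=308,B=370),dict(L=565,R=638,B=279),RIM)
print("offset",(h-k).round(2))
```

```text
[588.65 280.3  266.27] [-0.36 -0.13  0.34 -0.12 -0.58 -0.4 ]
[589.07 280.78 143.9 ] [-0.67 -0.93 -0.86  1.42 -1.86 -0.16 -1.12]
offset [ -0.41  -0.48 122.37]
```

The offset is under 1 mm, so I'll lower gently under force control.

Run:
```python
from h import *
p=env.read_state()["tool_pos"]
for dz,rt in((30,60),(65,30),(79,12)):
    hit=env.move_l(p-[0,0,dz],rate=rt,f_stop=8);say((hit,dz,(env.read_state()["tool_pos"]-p).round(1).tolist()))
    if hit:break
```

```text
(False, 30, [0.0, 0.0, -30.3]) [577.3 229.5 247.3] [-0.3 -0.  -1.1] w 59.7 30.0 t 29.4
(False, 65, [0.1, 0.0, -64.8]) [577.4 229.5 212.8] [-0.2  0.1 -1. ] w 60.4 30.0 t 30.7167
(True, 79, [0.1, 0.2, -74.8]) [577.4 229.7 202.8] [-1.4 -1.5  4. ] w 59.7 30.0 t 31.5417
```

It is seated at the expected height. Release, back off and check.

Run:
```python
from h import *
set_gripper(88);env.hold(.2);st=env.read_state();zt=R.from_quat(st["orientation"]).as_matrix()[:,2]
env.move_l(st["tool_pos"]-110*zt,rate=60);env.move_l(env.read_state()["tool_pos"]+[0,-80,60],rate=150);env.hold(.5);say("clear")
a=viewer.camera("scene")[60:280,330:480];b=viewer.camera("side")[130:350,160:380]
cv2.imwrite("pics/end.png",np.hstack([cv2.resize(b,(440,440)),cv2.resize(a,(300,440))]))
```

```text
clear [554.4  57.3 316.9] [-0.1  0.1 -0.5] w 88.1 0.0 t 35.675
```

View pics/end.png

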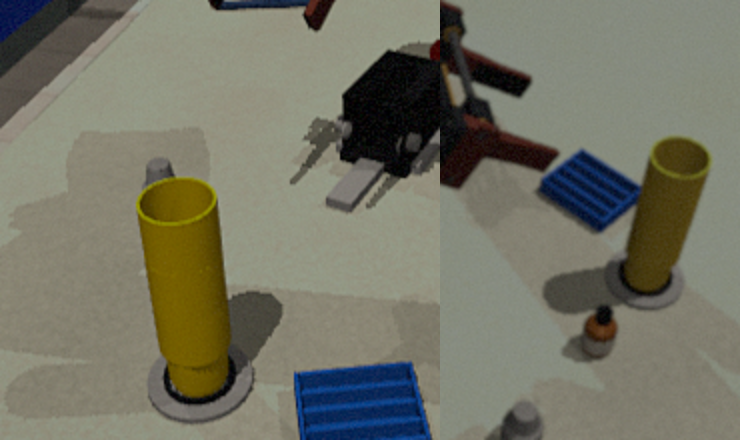

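The three beakers stand straight and flush in both panels (rim at about (178,200) and (680,158)), and the bystanders look undisturbed.

```bash
python3 -c "
from h import *
print(workorder.sign_off())"
```

```text
the job is handed in; nothing more can be done
None
```

The ejector was pressed home and sprang back, the beaker is nested mouth up and flush on the stack, the bystanders look undisturbed in the final pictures, and the job is handed in at about 36 s; the sign-off returned no verdict.

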